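# Swing the hold-down arm over the lidded canister and clamp it

## Task

One of the two sprung nests on the hold-down stand carries a closed canister, the other an open pot. Raise the plunger, swing the stand's hinged arm round until the plunger is centred over the closed canister, and push the plunger down until its foot holds the canister and the nest has given by a few millimetres, well short of bottoming; then let go so that it stays clamped. Be gentle, and leave the open pot and everything else where it is.

Things in the scene. Friction and masses are not known exactly. Their poses are not given: they have to be found in the camera images.
- stand: Fixed stand: aluminium base plate 260 (x) by 380 (y) by 12 mm high, origin at the centre of its underside. In its own frame: post (30 mm diameter) with the hinged arm at x +90 mm, y 0; two round black nests at x +3 mm, y +122 and -122 mm, 92 mm diameter, seat 36 mm above the underside, lip 4 mm high.
- nest_left (a point): Centre of the seat of the nest on the stand's +y side; the other is its mirror image. Each nest rides on a hidden spring, straight down: pushing down on the vessel in it, it begins to give at roughly 3 N, then about 0.8 N more per mm, and bottoms at 9 mm.
- swing (a joint): Swing angle of the arm about the upright post, rad. 0: the arm points along the stand's -x; positive is anticlockwise seen from above: about +0.95 is over the stand's -y nest, -0.95 over its +y nest. Limits -1.3 and 1.3; no stop or catch at the nests. Slightly stiff (about 2 N at the plunger moves it), it stays where it is left.
- swing_hinge (a point): Point on the swing axis of the arm, 182 mm above the stand's underside. The arm is an aluminium bar 22 mm wide and 26 mm high (its end bush 34 mm diameter, 32 mm high, centred on this height), with the plunger 150 mm from this axis.
- plunger: Plunger upright through the arm's end: black round grip 28 mm diameter, 32 mm high, with a cap 40 mm diameter, 6 mm thick, on a 14 mm rod. Origin on its axis, 17 mm above the grip's lower end, 21 mm below the cap's top. Slides 58 mm up and down; fully up the origin is 288 mm above the stand's underside. Stiff (about 9 N friction either way, weight 1.6 N), stays where left. It starts low.
- bush (a point): Middle of the bush at the arm's end, on the plunger's axis, 150 mm from the hinge. The plunger's rubber foot (30 mm diameter, 10 mm high) hangs below it. The foot is screwed in or out: its underside lies 142 to 156 mm below the plunger's origin, differently each time and not measured, so contact must be felt. At the start it hangs lower than the canister's top.
- canister: Closed steel canister standing on one of the nests: 78 mm diameter, 80 mm high in all, with a flat lid 82 mm in diameter. Origin at the centre of its underside. 0.25 to 0.4 kg, loose.
- open_pot: Open steel pot without a lid standing on the other nest: 78 mm diameter, 66 mm high. Origin at the centre of its underside. Loose; not to be clamped or shifted.
- pot_cover: Bystander: steel disc cover 82 mm diameter, 8 mm thick, small knob on top (21 mm in all), lying on the stand's plate between the nests. Origin at the centre of its underside.
- flange: Bystander: small steel flange ring 40 mm diameter, 12 mm high, lying on the stand's plate behind one nest. Origin at the centre of its underside.
- beaker: Bystander: steel beaker 70 mm diameter, 85 mm high, on the green mat. Origin at the centre of its underside.
- bottle: Bystander: white bottle 60 mm diameter, 160 mm high, on the green mat. Origin at the centre of its underside.
- reader: Bystander: small black box 45 by 30 by 12 mm on the bench. Origin at the centre of its underside.
- driver: Bystander: black-handled screwdriver lying on the bench. Origin under its middle.
Not all that is in view belongs to the job. Leave any brown or pink look-alike of the canister alone.

How it is judged (in metres and radians):
On the way:
1. the plunger is over the closed canister, its foot still clear of the lid (horizontal distance between plunger and canister below 0.012 m and contact force between plunger and canister below 0.1 N), for 0.1 s.
At the end, for the whole second after the job is handed in: The plunger stands within 12 mm of the closed canister's axis and its foot presses on the lid with more than 2 N; the canister, upright (within 0.06 rad) and at rest, has sunk 1.5 to 7.5 mm with its nest; the open pot is upright within 8 mm of where it was (horizontal distance between plunger and canister below 0.012 m and contact force between plunger and canister above 2 N and z of canister in the frame of stand between 0.0285 and 0.0345 m and angle between each of canister, open_pot's own z axis and vertical below 0.06 rad and linear speed of canister below 0.01 m/s and distance of open_pot from where it was at the start of the episode below 0.008 m); the robot touches nothing.
It fails at once if the canister is knocked: shifted more than 15 mm or tipped (distance of canister from where it was at the start of the episode above 0.015 m or angle between canister's own z axis and vertical above 0.2 rad).
It fails at once if the canister is pressed hard, with more than 20 N (contact force between plunger and canister above 20 N).
It fails at once if the open pot is shifted more than 15 mm, tipped, or pressed (distance of open_pot from where it was at the start of the episode above 0.015 m or angle between open_pot's own z axis and vertical above 0.2 rad or contact force between plunger and open_pot above 8 N).
It fails at once if another loose thing is shifted more than 20 mm (distance of any of pot_cover, flange, beaker, bottle, reader, driver from where it was at the start of the episode above 0.02 m).
It also fails if it takes over 54 s, if anything falls off the work surface, if the arm or the gripper's body presses on something with over 40 N, if the wrist force passes 120 N, or if a joint passes its speed limit or range.

## Robot

A 6-joint arm with a two-finger parallel gripper is mounted at the origin on the work surface. World frame = base frame: x ahead of the robot, y to its left, z up, the work surface at z = 0. Lengths are in m, angles in degrees, forces in N, time in s.
With the tool pointing down it reaches from about 0.3 to 0.75 m from the base axis. Payload 8.5 kg.
Tool frame: the origin (TCP) lies midway between the tips of the shut fingers; the grasp point (between the pads) lies 19 mm behind it (env.grasp_offset is the distance from the TCP to the grasp point, in m); z points along the fingers, y is the line along which they close (so a half turn about z gives the same grasp; the last joint's range is limited). The gripper opens to 85 mm and grips with 20 to 120 N. Pads are 22 mm wide; open, the fingers measure 114 mm over their backs; the gripper's body (76 mm by 85 mm) begins 54 mm behind the grasp point. The pads swing forward as they close: fully open they stand 13 mm farther back than shut.
Start: joints at [-77.424, 21.807, 74.336, -0, 83.858, -12.336], TCP at [0.232, -0.499, 0.231] pointing down, gripper open.
Joint ranges: [-178.18, 178.18], [-50.72, 133.34], [12.68, 142.11], [-81.47, 261.47], [9.98, 163.14], [-165.26, 165.26]. Speed limits (degrees/s): [136.94, 136.94, 180, 180, 180, 180].

## Interface

Orientations are given as a 3x3 rotation matrix whose columns are the frame's x, y, z axes.
In Python, from rig import env gives the robot as it stands.
- The arm moves only by the tool servo_tool, never from a script. Its argument "deltas" is text: rows parted by semicolons, each of 7 numbers parted by spaces: the opening, from 0 (shut) to 1 (fully open), then the shift along the tool's x, y, z in mm, then the turn, a rotation vector about the tool's x, y, z in rad. A call has 1 to 8 rows; each row shifts and turns the commanded pose from where the row before left it, along the tool's axes as they then stand; what a row does not reach is not made up. A row lasts 1/12 s, in which the tool goes at most 41.7 mm and 7.16 degrees, less where a joint would pass 70% of its speed; a pose out of reach is approached as far as the arm can. A call is refused whole if a number of a shift passes 41.7 or a number of a turn 0.125, either way. A call with a gripper value outside its range is refused whole. The fingers move at their own pace and stop on an object; "newtons" is the grip in N (left out, the last holds). Time passes only in rows, so rows that do not move let the fingers close. It gives the time, the measured TCP pose, the force, the opening and the grip force at its end, in the units of the state.
- env.observe(): the state, without advancing time (a new reading comes with each control period).
- env.get_image(name): name is "scene" or "top"; returns a dict with "img" (384x512x3 uint8, red, green, blue), "depth" (384x512 float32, m along the optical axis (not along the pixel's ray), 0 where there is no reading), "camera_matrix" (3x3 intrinsics, pixels), "world_to_cam" (4x4, takes a point from world to camera coordinates). Camera axes: x right, y down, z forward; pixel columns grow to the right and rows downward; lengths in m; the calibration is good to about 2 mm. A picture is of the moment at which its call begins.
- env.close_job(): hands the job in; it is judged then, once.
Trained networks look in a picture, given as the dict that the camera call returned (one of the last four; its "shot" number tells which), for a name from the list of things; names that differ only in an ending like _2 or _b are one class to them, and where a whole thing is asked for, a point or a joint stands for the part that bears it (a point fixed in the world has none). Each returns a list of dicts, best first, with "conf" (0 to 1); they miss things now and then, are a little off and sometimes report something else, mostly with a low value. They report only what shows in the picture. A call takes as long as a camera call. They do not tell look-alikes from the thing itself.
- env.spot_in(name, picture): "bbox" ([centre column, centre row, width, height] in pixels, round what is visible of it).
- env.spot_point(name, picture): "uv" ([column, row] in pixels: a listed point, or the origin of a listed thing).
The state is a dict: "time_s": time; "q": joint angles; "qvel": joint speeds; "joint_efforts": joint torques, N m; "position": TCP position; "tool_rot": TCP orientation; "ft_force": force on the tool from outside, world axes, zero at the start; "wrist_torque": the same for the moment, N m; "grip_width": finger opening in m; "gripper_force": force on a finger pad.
Only numpy, scipy, OpenCV 4.12 (cv2) and the standard library are available. Lean on these libraries where they do the work, as an engineer would, in place of code of your own. Each camera call takes 0.05 s, during which the arm holds its last target. There are 200 camera calls.

## Working session

There is one attempt and no reset: what is moved stays moved. The work goes in short steps, Python scripts to look and compute and a tool call to move; the robot and the scene stay as the last step left them, time stands still between calls to the robot, and variables do not carry over. Pictures are saved under pics/ and viewed, at most 10 in all, crops included, and the job is handed in when it is done.

Besides the shell and the picture viewer there is one more tool, called as name(argument=value, ...) on one line, values as JSON. servo_tool: Moves the arm, as the interface text tells. Its arguments: {"type":"object","properties":{"deltas":{"type":"string"},"newtons":{"type":"number"}},"required":["deltas"]}

```bash
mkdir -p pics
cat > h.py <<'E'
import numpy as np,cv2
from rig import env
def ray(p,uv):
    K=np.array(p["camera_matrix"]);T=np.array(p["world_to_cam"]);R=T[:3,:3];t=T[:3,3]
    d=R.T@np.linalg.inv(K)@np.array([uv[0],uv[1],1.]);return -R.T@t,d
def tri(p,a,q,b):
    A=[];y=[]
    for P,u in((p,a),(q,b)):
        o,d=ray(P,u);d=d/np.linalg.norm(d);M=np.eye(3)-np.outer(d,d);A.append(M);y.append(M@o)
    x=np.linalg.lstsq(np.vstack(A),np.hstack(y),rcond=None)[0]
    return x,[np.linalg.norm(M@x-v)*1000 for M,v in zip(A,y)]
def cloud(p):
    D=p["depth"];K=np.array(p["camera_matrix"]);T=np.array(p["world_to_cam"])
    v,u=np.mgrid[:D.shape[0],:D.shape[1]]
    c=np.stack([(u-K[0,2])/K[0,0]*D,(v-K[1,2])/K[1,1]*D,D],-1)
    return (c-T[:3,3])@T[:3,:3]
def onz(p,uv,z):
    o,d=ray(p,uv);return o+d*(z-o[2])/d[2]
E
python3 - <<'E'
from h import *
s=env.get_image("scene");t=env.get_image("top")
cv2.imwrite("pics/a.png",np.hstack([s["img"],t["img"]])[:,:,::-1][:, :])
cv2.imwrite("pics/s.png",cv2.resize(s["img"][:,:,::-1],(800,600)));cv2.imwrite("pics/t.png",cv2.resize(t["img"][:,:,::-1],(800,600)))
cs,ct=cloud(s),cloud(t)
for n in "stand nest_left swing_hinge plunger bush canister open_pot pot_cover flange".split():
  a=env.spot_point(n,s);b=env.spot_point(n,t)
  print(n,[(np.round(x["uv"]).tolist(),round(x["conf"],2)) for x in a[:3]],[(np.round(x["uv"]).tolist(),round(x["conf"],2)) for x in b[:3]])
  if a and b: x,e=tri(s,a[0]["uv"],t,b[0]["uv"]);print("   ",x.round(4),np.round(e,1))
print(env.observe()["position"],env.observe()["tool_rot"],env.observe()["ft_force"])
E
```

```text
stand [([260.0, 214.0], 0.94)] [([246.0, 216.0], 0.81)]
    [ 0.5101  0.0669 -0.0038] [9.3 9.3]
nest_left [([188.0, 362.0], 0.63), ([280.0, 187.0], 0.57)] [([212.0, 209.0], 0.42), ([144.0, 236.0], 0.36)]
    [ 0.4772 -0.0213 -0.5467] [300. 300.]
swing_hinge [([282.0, 188.0], 0.63)] [([252.0, 185.0], 0.55)]
    [0.6037 0.0387 0.1878] [6.9 6.9]
plunger [([238.0, 159.0], 0.77), ([236.0, 172.0], 0.61), ([325.0, 152.0], 0.38)] [([244.0, 230.0], 0.57)]
    [0.4467 0.0619 0.2196] [1.7 1.7]
bush [([243.0, 172.0], 0.71), ([289.0, 143.0], 0.32)] [([247.0, 228.0], 0.87), ([217.0, 207.0], 0.35)]
    [0.4564 0.0567 0.1745] [7.6 7.6]
canister [([185.0, 264.0], 0.85), ([244.0, 296.0], 0.69), ([233.0, 229.0], 0.65)] [([278.0, 154.0], 0.84), ([319.0, 183.0], 0.83), ([276.0, 219.0], 0.77)]
    [ 0.61   -0.1831  0.1994] [163.1 163.1]
open_pot [([279.0, 186.0], 0.63)] [([216.0, 205.0], 0.9), ([380.0, 194.0], 0.43)]
    [0.5384 0.1756 0.0501] [1.4 1.4]
pot_cover [] [([245.0, 231.0], 0.6)]
flange [([256.0, 246.0], 0.48)] [([247.0, 212.0], 0.65), ([278.0, 192.0], 0.36), ([252.0, 184.0], 0.25)]
    [ 0.5201  0.0582 -0.1656] [13.4 13.4]
[ 0.23166661 -0.4988014   0.23133269] [[ 9.06957522e-01  4.21222096e-01  2.44843699e-06]
 [ 4.21222095e-01 -9.06957522e-01  1.03900312e-05]
 [ 6.59713906e-06 -8.39198119e-06 -1.00000000e+00]] [ 0.35759964 -0.08902836  0.18374442]
```

View pics/s.png

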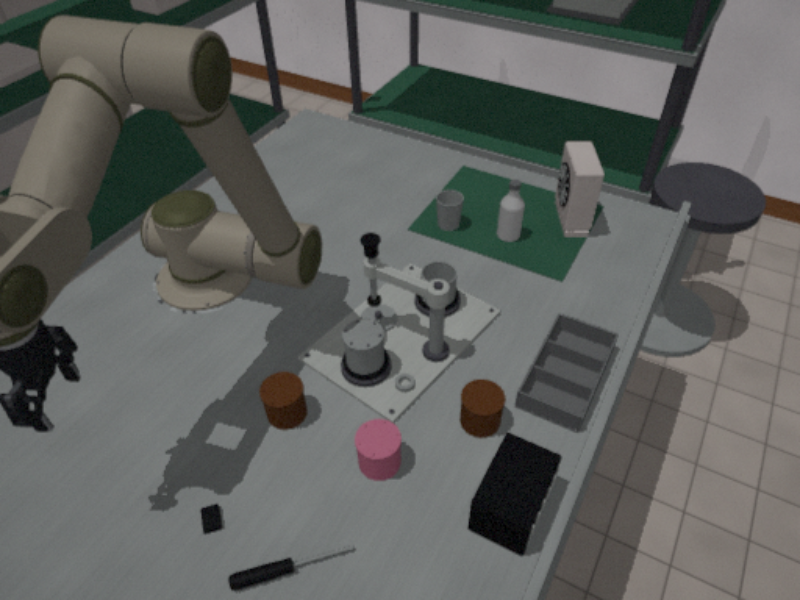

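View pics/t.png

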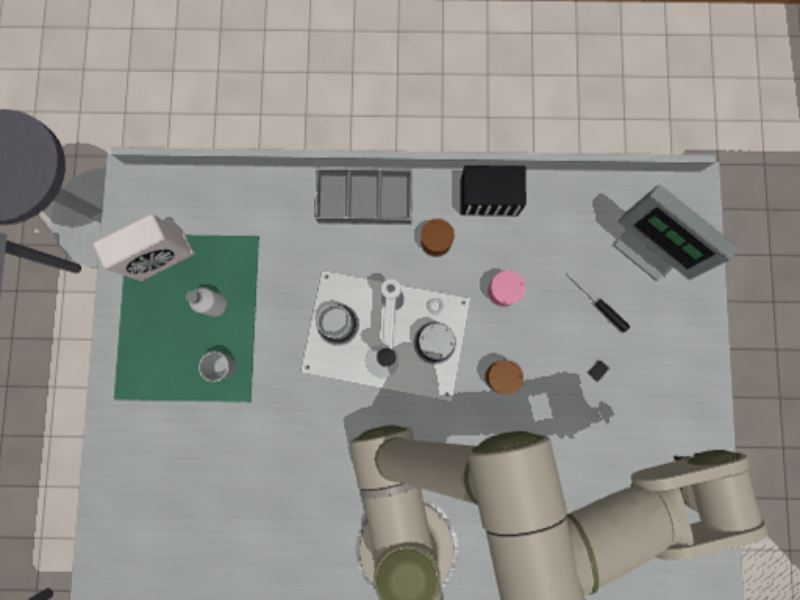

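The top view shows the canister candidates, at 800-px scale:
- **Steel lidded canister:** (436,340), on the right-hand nest.
- **Brown look-alikes:** (437,236) and (505,377), off the stand.
- **Pink look-alike:** (507,288), also off the stand.
- **Open pot:** (337,323), on the left-hand nest.

The steel one is closed and sits on a nest, so it fits the description. In the scene view it is at (365,345), with the plunger at (371,245). I'll measure from depth and confirm with a crop.

Run:
```python
from h import *
s=env.get_image("scene");t=env.get_image("top")
cv2.imwrite("pics/c.png",np.hstack([cv2.resize(s["img"][130:260,180:310,::-1],(390,390),interpolation=3),cv2.resize(t["img"][165:265,185:310,::-1],(400,390),interpolation=3)]))
for nm,p in(("s",s),("t",t)):
  C=cloud(p);P=C.reshape(-1,3)
  def sel(lo,hi,c,r):
    m=(P[:,2]>lo)&(P[:,2]<hi)&(np.hypot(P[:,0]-c[0],P[:,1]-c[1])<r);return P[m]
  cc=onz(p,{"s":(233,221),"t":(278.5,218)}[nm],.11)[:2]
  for lab,lo,hi,c,r in(("lid",.107,.125,cc,.06),("hingetop",.19,.21,(.60,.04),.03),("cap",.235,.27,(.447,.062),.035),("grip",.21,.235,(.447,.062),.035),("armtop",.185,.205,(.53,.05),.09)):
    q=sel(lo,hi,c,r)
    if len(q)>4:
      e=cv2.minEnclosingCircle(q[:,:2].astype(np.float32))
      print(nm,lab,len(q),q.mean(0).round(4),np.median(q[:,2]).round(4),np.round(e[0],4),round(e[1],4))
  q=sel(.005,.02,(.51,.06),.24); r=cv2.minAreaRect(q[:,:2].astype(np.float32));print(nm,"plate",np.round(r[0],4),np.round(r[1],3),round(r[2],2),np.median(q[:,2]))
a=env.spot_point("plunger",s);b=env.spot_point("plunger",t);print(tri(s,a[0]["uv"],t,b[0]["uv"]))
for n in("plunger","canister"):
  print(n,[(np.round(x["bbox"],1).tolist(),round(x["conf"],2)) for x in env.spot_in(n,t)[:4]],[(np.round(x["bbox"],1).tolist(),round(x["conf"],2)) for x in env.spot_in(n,s)[:4]])
```

```text
s lid 424 [ 0.4975 -0.0649  0.1149] 0.115 [ 0.4949 -0.0614] 0.0415
s hingetop 168 [0.6019 0.04   0.2001] 0.2008 [0.5971 0.0437] 0.0265
s cap 121 [0.4545 0.0477 0.2523] 0.2545 [0.4524 0.0519] 0.0218
s grip 42 [0.4574 0.0415 0.2258] 0.2262 [0.4537 0.0462] 0.0127
s armtop 427 [0.537  0.0426 0.1951] 0.1949 [0.5299 0.05  ] 0.09
s plate [0.485  0.0469] [0.387 0.448] 1.73 0.011264843535920254
t lid 406 [ 0.49   -0.061   0.1154] 0.1157 [ 0.4906 -0.0608] 0.0409
t hingetop 137 [0.5955 0.0442 0.2012] 0.2013 [0.5941 0.0448] 0.0255
t cap 120 [0.4482 0.0501 0.2552] 0.2554 [0.4481 0.05  ] 0.0195
t armtop 314 [0.5478 0.0461 0.1965] 0.1962 [0.543  0.0473] 0.0752
t plate [0.5166 0.0569] [0.463 0.453] 41.68 0.011394598042737271
(array([0.44582991, 0.055397  , 0.21507833]), [np.float64(2.8241027912220202), np.float64(2.824102791221518)])
plunger [([246.9, 228.3, 12.6, 10.2], 0.67)] [([238.1, 174.0, 11.1, 46.0], 0.64)]
canister [([320.5, 242.6, 23.6, 20.8], 0.97), ([323.4, 182.3, 24.1, 23.6], 0.97), ([278.9, 217.5, 25.0, 26.2], 0.67)] [([182.7, 256.2, 31.7, 37.2], 0.95), ([309.4, 261.3, 27.7, 35.0], 0.88), ([233.7, 222.6, 24.3, 34.7], 0.83), ([133.9, 332.1, 11.9, 16.1], 0.69)]
```

View pics/c.png

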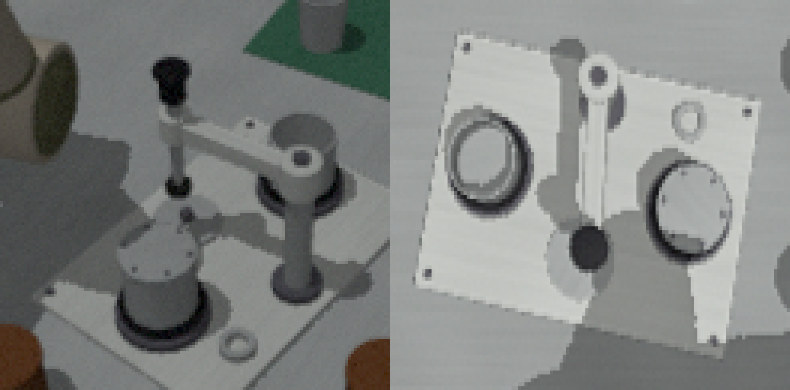

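The crop confirms it: the right-nest vessel at (690,210) is steel with a flat, bolted lid, and the left one is open. I'll move over the plunger.

servo_tool(deltas="1 0 0 -33 0 0 0;1 0 0 -33 0 0 0;1 12 -12 -33 0 0 0;1 24 -23 0 0 0 0;1 24 -23 0 0 0 0;1 24 -23 0 0 0 0;1 24 -23 0 0 0 0;1 24 -23 0 0 0 0", newtons=60)

```text
time_s: 2.07
position: [0.2981, -0.3265, 0.3304]
tool_rot: [[0.907, 0.421, 0.0], [0.421, -0.907, -0.0], [0.0, 0.0, -1.0]]
ft_force: [0.1, -1.1, 0.2]
grip_width: 0.0854
gripper_force: 0.0
```

servo_tool(deltas="1 24 -23 0 0 0 0;1 24 -23 0 0 0 0;1 24 -23 0 0 0 0;1 24 -23 0 0 0 0;1 24 -23 0 0 0 0;1 24 -23 0 0 0 0;1 24 -23 0 0 0 0;1 24 -23 0 0 0 0")

```text
time_s: 2.73
position: [0.3947, -0.0786, 0.3306]
tool_rot: [[0.907, 0.421, 0.001], [0.421, -0.907, -0.0], [0.0, 0.0, -1.0]]
ft_force: [1.2, -1.0, 0.0]
grip_width: 0.0856
gripper_force: 0.0
```

servo_tool(deltas="1 24 -23 0 0 0 0;1 24 -23 0 0 0 0;1 24 -23 0 0 0 0;1 24 -23 0 0 0 0;1 9 -6 0 0 0 0;1 0 0 0 0 0 0;1 0 0 0 0 0 0")

```text
time_s: 3.32
position: [0.4484, 0.0527, 0.3302]
tool_rot: [[0.906, 0.422, -0.0], [0.422, -0.906, -0.0], [-0.001, 0.0, -1.0]]
ft_force: [0.1, -0.5, 0.3]
grip_width: 0.0854
gripper_force: 0.0
```

servo_tool(deltas="1 0 0 25 0 0 0;1 0 1 25 0 0 0;1 0 0 20 0 0 0;1 0 0 15 0 0 0;1 0 0 15 0 0 0;1 0 0 10 0 0 0;1 0 0 10 0 0 0;1 0 0 0 0 0 0")

```text
time_s: 3.98
position: [0.4478, 0.0506, 0.209]
tool_rot: [[0.908, 0.419, -0.003], [0.419, -0.908, 0.0], [-0.003, -0.001, -1.0]]
ft_force: [0.1, -0.1, 0.5]
grip_width: 0.0851
gripper_force: 0.0
```

servo_tool(deltas="0.5 0 0 0 0 0 0;0.4 0 0 0 0 0 0;0.3 0 0 0 0 0 0;0 0 0 0 0 0 0;0 0 0 0 0 0 0;0 0 0 0 0 0 0;0 0 0 0 0 0 0;0 0 0 0 0 0 0", newtons=40)

```text
time_s: 4.65
position: [0.4494, 0.0516, 0.2111]
tool_rot: [[0.907, 0.421, 0.002], [0.421, -0.907, -0.001], [0.001, 0.002, -1.0]]
ft_force: [0.4, -2.0, 6.6]
grip_width: 0.035
gripper_force: 39.3
```

Run:
```python
from h import *
s=env.get_image("scene")
cv2.imwrite("pics/g.png",cv2.resize(s["img"][110:230,160:320,::-1],(800,600),interpolation=3))
```

```text
(no output)
```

View pics/g.png

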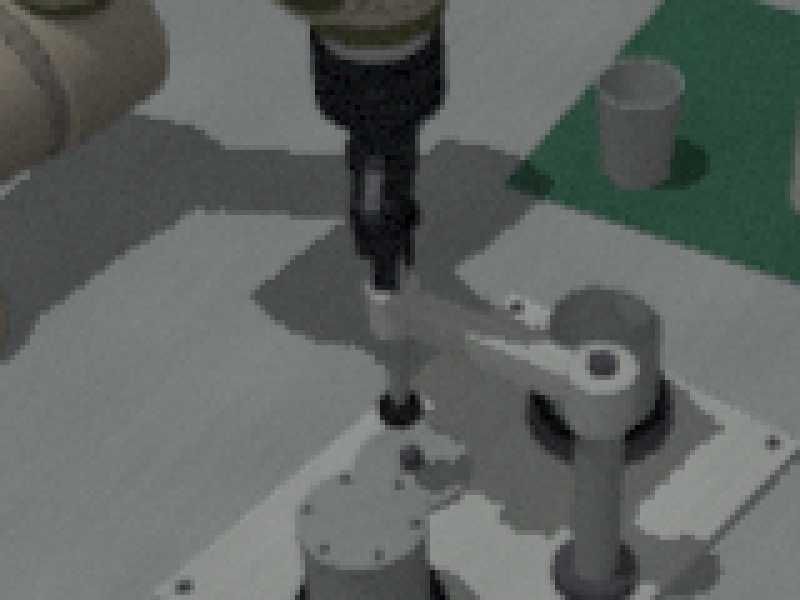

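The picture shows the fingers round the grip, with their tips just above the bush at (383,290). A width of 35 mm is more than the 28 mm grip, so I'll let it settle and check.

servo_tool(deltas="0 0 0 0 0 0 0;0 0 0 0 0 0 0;0 0 0 0 0 0 0")

```text
time_s: 4.95
position: [0.4494, 0.0517, 0.2111]
tool_rot: [[0.907, 0.421, 0.002], [0.421, -0.907, -0.001], [0.002, 0.002, -1.0]]
ft_force: [0.7, -2.5, 6.0]
grip_width: 0.0353
gripper_force: 39.3
```

servo_tool(deltas="0 0 0 -2 0 0 0;0 0 0 -2 0 0 0;0 0 0 0 0 0 0")

```text
time_s: 5.2
position: [0.4493, 0.0517, 0.2138]
tool_rot: [[0.907, 0.421, 0.0], [0.421, -0.907, -0.0], [-0.0, 0.0, -1.0]]
ft_force: [4.7, -2.0, -5.6]
grip_width: 0.0354
gripper_force: 40.9
```

Run:
```python
from h import *
s=env.get_image("scene")
cv2.imwrite("pics/g2.png",cv2.resize(s["img"][140:200,200:280,::-1],(800,600),interpolation=3))
```

```text
(no output)
```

View pics/g2.png

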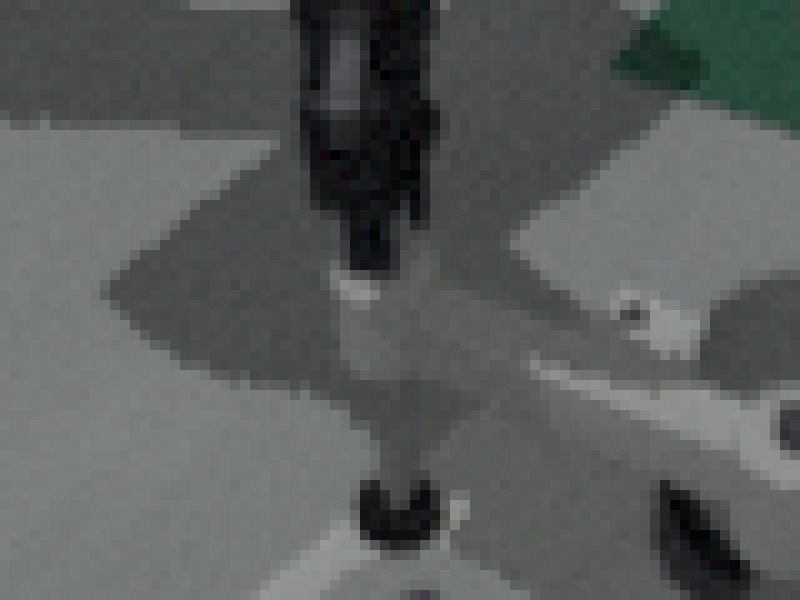

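The crop shows the fingers ending at (370,265), just above the bush at (360,290), so they are probably not on it. I'll keep lifting gently; a force plateau near 10 N means the plunger is sliding.

servo_tool(deltas="0 0 0 -2 0 0 0;0 0 0 -2 0 0 0;0 0 0 -2 0 0 0;0 0 0 0 0 0 0")

```text
time_s: 5.58
position: [0.4492, 0.0517, 0.2196]
tool_rot: [[0.907, 0.421, -0.0], [0.421, -0.907, -0.0], [-0.0, 0.0, -1.0]]
ft_force: [5.5, -2.5, -6.4]
grip_width: 0.0352
gripper_force: 40.9
```

servo_tool(deltas="0 0 0 -4 0 0 0;0 0 0 -4 0 0 0;0 0 0 -4 0 0 0;0 0 0 -4 0 0 0;0 0 0 -4 0 0 0;0 0 0 0 0 0 0")

```text
time_s: 6.08
position: [0.4493, 0.0517, 0.2399]
tool_rot: [[0.907, 0.421, -0.0], [0.421, -0.907, -0.0], [-0.0, 0.0, -1.0]]
ft_force: [4.4, -2.2, -3.6]
grip_width: 0.0353
gripper_force: 41.0
```

Run:
```python
from h import *
s=env.get_image("scene")
cv2.imwrite("pics/g3.png",cv2.resize(s["img"][120:210,190:310,::-1],(800,600),interpolation=3))
```

```text
(no output)
```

View pics/g3.png

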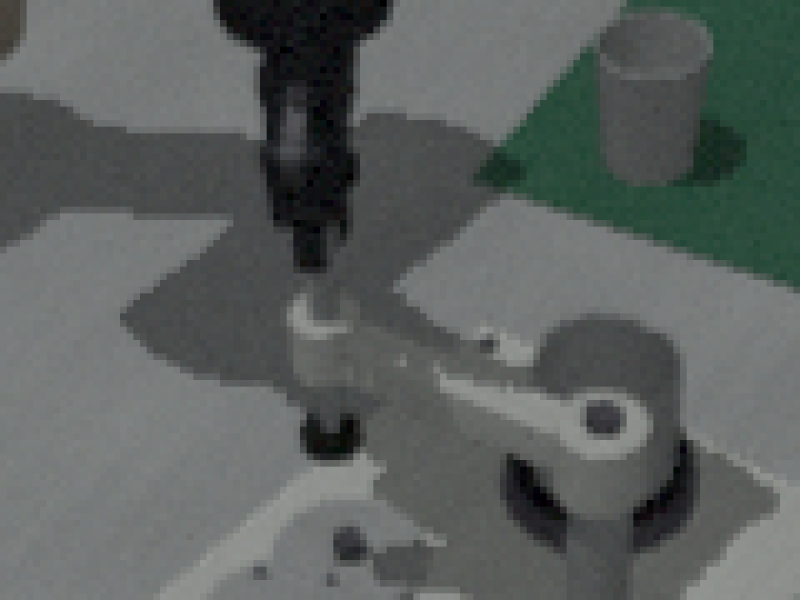

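The picture shows the plunger rising: the foot at (330,437) now sits just under the bush. I'll go on nearly to the top.

servo_tool(deltas="0 0 0 -5 0 0 0;0 0 0 -5 0 0 0;0 0 0 -5 0 0 0;0 0 0 -5 0 0 0;0 0 0 -4 0 0 0;0 0 0 -2 0 0 0;0 0 0 0 0 0 0")

```text
time_s: 6.72
position: [0.4491, 0.0518, 0.2645]
tool_rot: [[0.907, 0.421, -0.002], [0.421, -0.907, 0.0], [-0.002, -0.001, -1.0]]
ft_force: [8.1, -2.9, -14.5]
grip_width: 0.0348
gripper_force: 42.8
```

The force rose to 14.5 N, so it is at the top stop. I'll ease off 1 mm and swing along the arc, about 0.83 rad with a constant step in the tool frame.

servo_tool(deltas="0 0 0 2 0 0 0;0 -2.8 5.6 0 0 0 -0.0415;0 -2.8 5.6 0 0 0 -0.0415;0 -2.8 5.6 0 0 0 -0.0415;0 -2.8 5.6 0 0 0 -0.0415;0 -2.8 5.6 0 0 0 -0.0415")

```text
time_s: 7.22
position: [0.4508, 0.0209, 0.2641]
tool_rot: [[0.799, 0.601, 0.0], [0.601, -0.799, 0.001], [0.001, -0.001, -1.0]]
ft_force: [4.8, 1.0, -2.4]
grip_width: 0.035
gripper_force: 43.0
```

servo_tool(deltas="0 -2.8 5.6 0 0 0 -0.0415;0 -2.8 5.6 0 0 0 -0.0415;0 -2.8 5.6 0 0 0 -0.0415;0 -2.8 5.6 0 0 0 -0.0415;0 -2.8 5.6 0 0 0 -0.0415;0 -2.8 5.6 0 0 0 -0.0415;0 -2.8 5.6 0 0 0 -0.0415;0 -2.8 5.6 0 0 0 -0.0415")

```text
time_s: 7.88
position: [0.4662, -0.0263, 0.264]
tool_rot: [[0.56, 0.829, -0.001], [0.829, -0.56, 0.001], [0.001, -0.002, -1.0]]
ft_force: [0.8, 2.0, -1.1]
grip_width: 0.0352
gripper_force: 43.0
```

servo_tool(deltas="0 -2.8 5.6 0 0 0 -0.0415;0 -2.8 5.6 0 0 0 -0.0415;0 -2.8 5.6 0 0 0 -0.0415;0 -2.8 5.6 0 0 0 -0.0415;0 -2.8 5.6 0 0 0 -0.0415;0 -2.8 5.6 0 0 0 -0.0415;0 -2.8 5.6 0 0 0 -0.0415;0 0 0 0 0 0 0")

```text
time_s: 8.55
position: [0.4925, -0.0621, 0.264]
tool_rot: [[0.3, 0.954, -0.001], [0.954, -0.3, 0.0], [-0.0, -0.001, -1.0]]
ft_force: [0.2, -2.0, -0.3]
grip_width: 0.0352
gripper_force: 43.0
```

Run:
```python
from h import *
s=env.get_image("scene");t=env.get_image("top")
cv2.imwrite("pics/o.png",np.hstack([cv2.resize(s["img"][130:260,180:310,::-1],(390,390),interpolation=3),cv2.resize(t["img"][165:265,185:310,::-1],(400,390),interpolation=3)]))
for nm,p in(("s",s),("t",t)):
  P=cloud(p).reshape(-1,3)
  for lab,lo,hi,c,r in(("lid",.107,.125,(.4925,-.061),.06),("foot",.12,.163,(.4925,-.061),.03),("armtop",.188,.205,(.53,-.03),.12)):
    q=P[(P[:,2]>lo)&(P[:,2]<hi)&(np.hypot(P[:,0]-c[0],P[:,1]-c[1])<r)]
    if len(q)>4:
      e=cv2.minEnclosingCircle(q[:,:2].astype(np.float32));print(nm,lab,len(q),q.mean(0).round(4),np.round(e[0],4),round(e[1],4),q[:,2].min())
```

```text
s lid 381 [ 0.499  -0.0672  0.1151] [ 0.495  -0.0621] 0.0415 0.10790940141424914
s foot 58 [ 0.4983 -0.0667  0.1449] [ 0.4934 -0.0687] 0.0224 0.12099179866357589
s armtop 447 [ 0.5548 -0.0078  0.1954] [ 0.5513 -0.0101] 0.0908 0.1880112980730941
t lid 43 [ 0.469  -0.0427  0.1153] [ 0.4709 -0.0537] 0.0346 0.10956986727439405
t armtop 182 [0.5834 0.0314 0.1979] [0.5664 0.0154] 0.0623 0.18897378247411623
```

View pics/o.png

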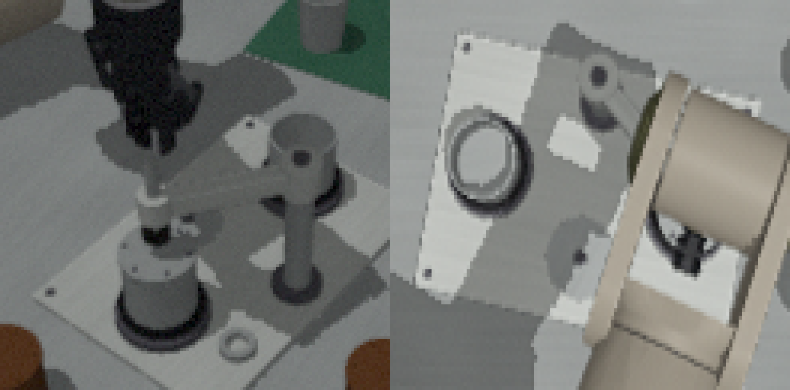

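The pictures show the foot at (157,235) hanging clear above the middle of the lid, and the arm swung over the canister. The open pot has not moved. I'll lower it and feel for contact.

servo_tool(deltas="0 0 0 2 0 0 0;0 0 0 2 0 0 0;0 0 0 2 0 0 0;0 0 0 2 0 0 0;0 0 0 2 0 0 0")

```text
time_s: 9.07
position: [0.4922, -0.0617, 0.2554]
tool_rot: [[0.302, 0.953, 0.002], [0.953, -0.302, -0.001], [-0.001, 0.002, -1.0]]
ft_force: [-2.8, -1.6, 8.0]
grip_width: 0.035
gripper_force: 43.1
```

servo_tool(deltas="0 0 0 1 0 0 0;0 0 0 1 0 0 0;0 0 0 1 0 0 0")

```text
time_s: 9.32
position: [0.4922, -0.0618, 0.2524]
tool_rot: [[0.302, 0.953, 0.002], [0.953, -0.302, -0.001], [-0.001, 0.002, -1.0]]
ft_force: [-2.8, -2.5, 7.5]
grip_width: 0.035
gripper_force: 43.1
```

servo_tool(deltas="0 0 0 1 0 0 0;0 0 0 1 0 0 0")

```text
time_s: 9.48
position: [0.4922, -0.0617, 0.2504]
tool_rot: [[0.302, 0.953, 0.002], [0.953, -0.302, -0.001], [-0.001, 0.002, -1.0]]
ft_force: [-3.1, -2.0, 7.9]
grip_width: 0.0351
gripper_force: 43.1
```

Free-sliding baseline is about 7.8 N.

servo_tool(deltas="0 0 0 1 0 0 0;0 0 0 1 0 0 0")

```text
time_s: 9.65
position: [0.4922, -0.0617, 0.2484]
tool_rot: [[0.302, 0.953, 0.002], [0.953, -0.302, -0.001], [-0.001, 0.002, -1.0]]
ft_force: [-3.5, -3.1, 8.5]
grip_width: 0.0348
gripper_force: 43.1
```

servo_tool(deltas="0 0 0 1 0 0 0;0 0 0 1 0 0 0")

```text
time_s: 9.82
position: [0.4922, -0.0617, 0.2464]
tool_rot: [[0.302, 0.953, 0.002], [0.953, -0.302, -0.001], [-0.001, 0.002, -1.0]]
ft_force: [-3.3, -2.3, 8.1]
grip_width: 0.0353
gripper_force: 43.1
```

servo_tool(deltas="0 0 0 1 0 0 0;0 0 0 1 0 0 0")

```text
time_s: 9.98
position: [0.4922, -0.0617, 0.2444]
tool_rot: [[0.302, 0.953, 0.002], [0.953, -0.302, -0.001], [-0.001, 0.002, -1.0]]
ft_force: [-3.1, -2.4, 7.8]
grip_width: 0.0354
gripper_force: 43.1
```

servo_tool(deltas="0 0 0 1 0 0 0;0 0 0 1 0 0 0")

```text
time_s: 10.15
position: [0.4922, -0.0617, 0.2424]
tool_rot: [[0.302, 0.953, 0.002], [0.953, -0.302, -0.001], [-0.001, 0.002, -1.0]]
ft_force: [-2.9, -2.9, 8.5]
grip_width: 0.0352
gripper_force: 43.1
```

servo_tool(deltas="0 0 0 1 0 0 0;0 0 0 1 0 0 0")

```text
time_s: 10.32
position: [0.4923, -0.0617, 0.2407]
tool_rot: [[0.302, 0.953, 0.002], [0.953, -0.302, -0.001], [-0.001, 0.002, -1.0]]
ft_force: [-4.2, -2.1, 11.7]
grip_width: 0.0353
gripper_force: 43.2
```

Contact: a jump of about 3.7 N at TCP z ≈ 0.2415. I'll press about 4 mm further.

servo_tool(deltas="0 0 0 1 0 0 0;0 0 0 1 0 0 0")

```text
time_s: 10.48
position: [0.4923, -0.0618, 0.239]
tool_rot: [[0.302, 0.953, 0.002], [0.953, -0.302, -0.002], [-0.001, 0.003, -1.0]]
ft_force: [-4.7, -2.6, 12.9]
grip_width: 0.0351
gripper_force: 43.2
```

servo_tool(deltas="0 0 0 1 0 0 0;0 0 0 1 0 0 0;0 0 0 0 0 0 0")

```text
time_s: 10.73
position: [0.4923, -0.0618, 0.237]
tool_rot: [[0.302, 0.953, 0.002], [0.953, -0.302, -0.002], [-0.001, 0.003, -1.0]]
ft_force: [-3.5, -2.4, 12.3]
grip_width: 0.0347
gripper_force: 43.2
```

Run:
```python
from h import *
s=env.get_image("scene");P=cloud(s).reshape(-1,3)
q=P[(P[:,2]>.10)&(P[:,2]<.122)&(np.hypot(P[:,0]-.4935,P[:,1]+.061)<.036)];print(len(q),np.median(q[:,2]),q.mean(0))
print(env.observe()["ft_force"])
```

```text
287 0.11107001294868393 [ 0.49588201 -0.06497919  0.11198613]
[-4.8206286  -2.48977318 11.65749172]
```

The lid has sunk from z 0.115 to 0.111, about 4 mm. I'll release and retreat.

servo_tool(deltas="0.6 0 0 0 0 0 0;1 0 0 0 0 0 0;1 0 0 0 0 0 0;1 0 0 0 0 0 0;1 0 0 0 0 0 0;1 0 0 0 0 0 0")

```text
time_s: 11.28
position: [0.4923, -0.0616, 0.2352]
tool_rot: [[0.301, 0.954, -0.0], [0.954, -0.301, 0.0], [0.0, -0.0, -1.0]]
ft_force: [-0.5, 0.2, -0.3]
grip_width: 0.0853
gripper_force: 0.0
```

servo_tool(deltas="1 0 0 -5 0 0 0;1 0 0 -10 0 0 0;1 0 0 -20 0 0 0;1 0 0 -25 0 0 0;1 0 0 -25 0 0 0;1 0 0 -25 0 0 0;1 0 0 0 0 0 0;1 0 0 0 0 0 0")

```text
time_s: 11.95
position: [0.4926, -0.0618, 0.3464]
tool_rot: [[0.301, 0.954, 0.002], [0.954, -0.301, -0.001], [-0.0, 0.003, -1.0]]
ft_force: [-0.4, -0.3, -1.2]
grip_width: 0.0852
gripper_force: 0.0
```

Run:
```python
from h import *
s=env.get_image("scene");P=cloud(s).reshape(-1,3)
q=P[(P[:,2]>.10)&(P[:,2]<.122)&(np.hypot(P[:,0]-.4935,P[:,1]+.061)<.036)];print(len(q),np.median(q[:,2]),q.mean(0))
q=P[(P[:,2]>.27)&(P[:,2]<.30)&(np.hypot(P[:,0]-.4935,P[:,1]+.061)<.036)];
if len(q)>4:print("cap",len(q),np.median(q[:,2]),q[:,2].max(),cv2.minEnclosingCircle(q[:,:2].astype(np.float32)))
o=env.observe();print(o["ft_force"],o["position"],o["grip_width"])
cv2.imwrite("pics/f.png",cv2.resize(s["img"][110:260,170:320,::-1],(600,600),interpolation=3))
```

```text
296 0.11088387691190653 [ 0.49569477 -0.06440004  0.11185473]
cap 125 0.2810001569390999 0.28492789924510153 ((0.49531289935112, -0.061134882271289825), 0.02075212076306343)
[-0.43676858 -0.36395464 -0.74331269] [ 0.49222728 -0.0616525   0.34515503] 0.0854632055192147
```

View pics/f.png

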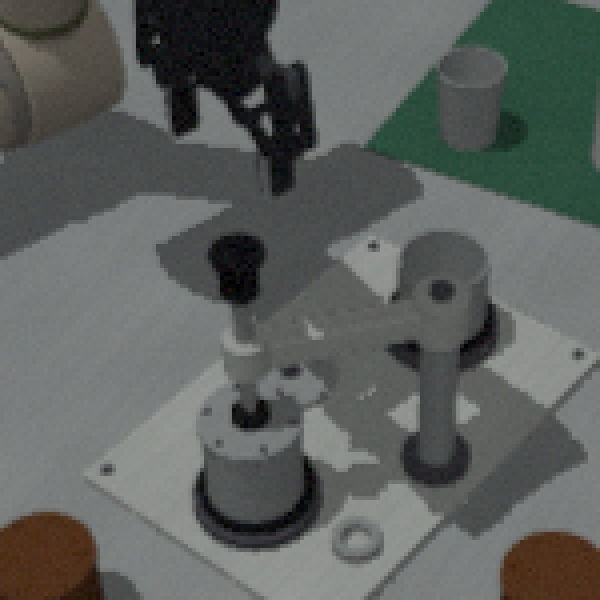

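The picture shows the foot at (250,412) centred on the lid and pressing it, with the gripper clear above. The lid still reads z 0.111, so it stays about 4 mm down.

```bash
python3 -c "
from rig import env
print(env.close_job())"
```

```text
the job is handed in; nothing more can be done
None
```

The closed canister is clamped: the plunger is centred over it, the nest has given by about 4 mm, the gripper is clear, and the job is handed in (no verdict was shown).

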